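# Thread the hanging soap dish onto the bent chrome rail and slide it home

### The job

Pick the soap dish up by its blue tab, thread its ring over the free end of the chrome rail, slide it round both corners and onto the red seat, and press it home against the seat's flange with a steady push of about 8 N; then let go so that it hangs there at rest on the seat, over the drip tray. Feel your way and never jam, knock or force the dish against the rail or the stop: much over 15 N chips the enamel. Leave the bottle, the tumbler and the jar where they stand.

Things in the scene. Friction and masses are not known exactly. Their poses are not given: they have to be found in the camera images.
- dish: Soap dish, 0.12 to 0.2 kg, rigid, loose, upright on the counter at the start. Origin: centre of its underside; z up. White tray 54 (x) by 76 (y) by 18 mm high, green soap fixed in it; two thin stays rise from its y sides to a steel ring and tab on top. Half-turn symmetric about z. Hung freely it stays upright, the bore lying on the rod, ring centre 3 mm below the rod's axis.
- ring (a point): Centre of the dish's steel ring, 80 mm above the dish's underside; axes of the dish. The ring's axis is x: bore 16 mm, outside 28 mm, 12 mm long along x. It has 3 mm of play all round the 10 mm rod and 1.5 mm on the red seat.
- tab (a point): Middle of the dish's blue grip tab, 116 mm above its underside, 36 mm above the ring's centre; axes of the dish. The tab is 22 mm (x) by 14 mm (y), from 99 to 133 mm above the underside: grip it from above across its y faces.
- rail: Fixed rigid S-shaped rail, 10 mm chrome rod, axis level 150 mm above the counter. Origin on the counter under the middle of the S; z up, turned only about z. In its frame the rod runs (x, y in mm) from the free end (-75, 120) straight to (-75, 40), quarter circle about (-35, 40) to (-35, 0), straight to (35, 0), quarter circle about (35, -40) to (75, -40), straight along -y to the stop and foot.
- free_end (a point): Tip of the rail's free end on the rod's axis, 150 mm above the counter; axes of the rail (the rod leads away from it along the rail's -y). The nose narrows to 6 mm over the last 15 mm.
- last_leg (a point): Point on the rod's axis at (75, -125) mm in the rail's frame; axes of the rail, the ring arrives along -y. The face of the red flange is anywhere from 13 mm before to 13 mm beyond this point: not measured, see it or feel for it. Home, the ring's centre is 6 mm short of that face. A grey drip tray 100 x 85 x 12 mm lies on the counter below.
- stop: Red stop on the last straight. Origin: the centre of its 18 mm end block, on the rod's axis, 45 mm beyond last_leg; axes of the rail. In front of it a rigid red collar is clamped on the rod: first a 5 mm long lead-in cone, then a seat 13 mm thick and 9 mm long, then a flange 22 mm wide that stops the ring dead (with the dish held, about 8 N per mm). The foot post is 26 mm beyond.
- bottle: Bystander: yellow bottle, 60 mm wide, 150 mm tall; origin at the centre of its underside.
- tumbler: Bystander: blue open tumbler, 72 mm wide, 95 mm tall; origin at the centre of its underside.
- jar: Bystander: glass jar with a steel lid, 70 mm wide, 80 mm tall; origin at the centre of its underside.

How it is judged:
On the way, in this order (a step that is already met when the one before it is completed fails the run):
1. the ring is threaded on the rail's first straight (x of ring in the frame of rail between -0.08 and -0.07 m and y of ring in the frame of rail between 0.05 and 0.105 m and z of ring in the frame of rail between 0.143 and 0.157 m), for 0.1 s.
2. the ring has been slid round the first corner (x of ring in the frame of rail between -0.03 and 0.03 m and y of ring in the frame of rail between -0.005 and 0.005 m and z of ring in the frame of rail between 0.143 and 0.157 m), for 0.1 s.
3. the ring has been slid round the second corner (x of ring in the frame of rail between 0.07 and 0.08 m and y of ring in the frame of rail between -0.092 and -0.045 m and z of ring in the frame of rail between 0.143 and 0.157 m), for 0.1 s.
4. the ring is pressed home on the red seat with over 4 N (x of ring in the frame of rail between 0.07 and 0.08 m and y of ring in the frame of rail between -0.137 and -0.1 m and contact force between dish and stop above 4 N), for 0.2 s.
At the end, for the whole second after the job is handed in: The ring hangs on the red seat at the end of the rail (the seat carries the dish: over 0.7 N on the stop), within 4 mm of the last straight's line, the dish upright within 0.2 rad, released and at rest (x of ring in the frame of rail between 0.071 and 0.079 m and y of ring in the frame of rail between -0.137 and -0.1 m and contact force between dish and stop above 0.7 N and z of ring in the frame of rail between 0.143 and 0.155 m and angle between dish's own z axis and vertical below 0.2 rad and linear speed of dish below 0.03 m/s and angular speed of dish below 0.4 rad/s and contact force between dish and the fingers below 0.01 N); the robot touches nothing.
It fails at once if the dish is pressed, jammed or knocked against the rail or its stop with more than 18 N (contact force between dish and rail above 18 N).
It fails at once if the bottle is shifted by more than 20 mm or knocked over (distance of bottle from where it was at the start of the episode above 0.02 m or angle between bottle's own z axis and vertical above 0.3 rad).
It fails at once if the tumbler is shifted by more than 20 mm or knocked over (distance of tumbler from where it was at the start of the episode above 0.02 m or angle between tumbler's own z axis and vertical above 0.3 rad).
It fails at once if the jar is shifted by more than 20 mm or knocked over (distance of jar from where it was at the start of the episode above 0.02 m or angle between jar's own z axis and vertical above 0.3 rad).
It also fails if it takes over 72 s, if anything falls off the work surface, if the arm or the gripper's body presses on something with over 40 N, if the wrist force passes 120 N, or if a joint passes its speed limit or range.

### The arm

A 7-joint arm with a two-finger parallel gripper is mounted at the origin on the work surface. World frame = base frame: x ahead of the robot, y to its left, z up, the work surface at z = 0. Lengths are in m, angles in rad, forces in N, time in s.
With the tool pointing down it reaches from about 0.4 to 0.85 m from the base axis. Payload 10.4 kg.
Tool frame: the origin (TCP) lies at the very end of the fingers, on their centre line; the grasp point (between the pads) lies 19 mm behind it (env.tcp_to_grasp is the z of the grasp point in the tool frame, in m); z points along the fingers, y is the line along which they close (so a half turn about z gives the same grasp; the last joint's range is limited). The gripper opens to 85 mm and grips with 20 to 120 N. Pads are 22 mm wide; open, the fingers measure 114 mm over their backs; the gripper's body (76 mm by 85 mm) begins 54 mm behind the grasp point. The pads swing forward as they close: fully open they stand 13 mm farther back than shut.
Start: joints at [-1.149, 0.332, -0.065, 1.46, 0.022, 1.35, -0.088], TCP at [0.269, 0.564, 0.231] pointing down, gripper open.
Joint ranges: [-2.6, 2.6], [-0.5, 2.12], [-1.47, 1.34], [0.16, 2.42], [-1.27, 4.41], [0.06, 2.06], [-2.6, 2.6]. Speed limits (rad/s): [2.22, 2.22, 2.79, 2.79, 3.14, 3.14, 3.14].

### API

Orientations are given as [roll, pitch, yaw] about the fixed x, y, z axes, in that order (R = Rz(yaw) Ry(pitch) Rx(roll)).
In Python, from plant import sensors, eyes, order, env gives the robot as it stands. The module is installed in compiled form; this text tells all that it offers.
- The arm moves only by the shell command python3 -m crank 'ROWS'. ROWS is JSON, a list that holds one entry, the list of rows, each a list of 7 numbers: the shift along the tool's x, y, z in cm, then the turn, a rotation vector about the tool's x, y, z in rad, then the opening in per cent of the stroke, from 0 (shut) to 100 (fully open). In form: [[[tx, ty, tz, rx, ry, rz, grip], ...]]. A call has 1 to 5 rows; each row shifts and turns the commanded pose from where the row before left it, along the tool's axes as they then stand; what a row does not reach is not made up. A row lasts 1/8 s, in which the tool goes at most 62.5 mm and 10.7 degrees, less where a joint would pass 70% of its speed; a pose out of reach is approached as far as the arm can. A call is refused whole if a number of a shift passes 6.25 or a number of a turn 0.188, either way. A call with a gripper value outside its range is refused whole. The fingers move at their own pace and stop on an object; the grip force is fixed at half the most. Time passes only in rows, so rows that do not move let the fingers close. It gives the time, the measured TCP pose, the force, the opening and the grip force at its end, in the units of the state.
- sensors.observe(): the state, without advancing time (a new reading comes with each control period).
- eyes.snapshot(name): name is "side" or "top"; returns (picture, depth): 400x640x3 uint8, red, green, blue; 400x640 float32, m along the optical axis (not along the pixel's ray), 0 where there is no reading.
- eyes.calibration(name): a dict with "fx", "fy", "cx", "cy" (pixels), "world_from_camera" (4x4, takes a point from camera to world coordinates). Camera axes: x right, y up, looking along -z (the intrinsics and any distortion apply to the point x, -y, -z); pixel columns grow to the right and rows downward; lengths in m; the calibration is good to about 2 mm. A picture is of the moment at which its call begins. calibration takes no time and is no camera call.
- order.sign_off(): hands the job in; it is judged then, once.
The state is a dict: "time_s": time; "qpos": joint angles; "joint_vel": joint speeds; "joint_efforts": joint torques, N m; "tcp_pos": TCP position; "ee_rot": TCP orientation; "ft_force": force on the tool from outside, world axes, zero at the start; "ft_torque": the same for the moment, N m; "opening": finger opening in m; "finger_force": force on a finger pad.
Only numpy, scipy, OpenCV 4.12 (cv2) and the standard library are available. Lean on these libraries where they do the work, as an engineer would, in place of code of your own. Each camera call takes 0.05 s, during which the arm holds its last target. There are 200 camera calls.

## Working session

There is one attempt and no reset: what is moved stays moved. The work goes in short steps, Python scripts to look and compute and a shell command to move; the robot and the scene stay as the last step left them, time stands still between calls to the robot, and variables do not carry over. Pictures are saved under pics/ and viewed, at most 10 in all, crops included, and the job is handed in when it is done.

```bash
mkdir -p pics; python3 - <<'E'
from plant import sensors, eyes, env
import cv2, numpy as np
s=sensors.observe(); print({k:np.round(v,3).tolist() for k,v in s.items()}, env.tcp_to_grasp)
for n in ("side","top"):
    p,d=eyes.snapshot(n); cv2.imwrite(f"pics/{n}0.png",p[...,::-1]); np.savez(f"{n}0.npz",p=p,d=d)
    c=eyes.calibration(n); print(n,{k:np.round(v,3).tolist() for k,v in c.items()})
E
```

```text
{'time_s': 0.0, 'qpos': [-1.149, 0.333, -0.065, 1.461, 0.022, 1.35, -0.089], 'joint_vel': [-0.0, 0.0, 0.001, -0.0, 0.0, 0.001, 0.0], 'joint_efforts': [0.001, -62.545, 0.05, -39.159, 0.016, 0.01, 0.0], 'tcp_pos': [0.269, 0.564, 0.231], 'ee_rot': [-3.14, 0.0, 2.697], 'ft_force': [0.807, -0.059, 0.714], 'ft_torque': [-0.029, 0.005, -0.019], 'finger_force': 0.0, 'opening': 0.085} -0.0187
side {'fx': 437.631, 'fy': 437.631, 'cx': 322.004, 'cy': 203.778, 'world_from_camera': [[0.871, 0.272, -0.408, 0.192], [-0.49, 0.5, -0.714, -0.68], [0.01, 0.822, 0.569, 0.739], [0.0, 0.0, 0.0, 1.0]]}
top {'fx': 453.487, 'fy': 453.487, 'cx': 324.574, 'cy': 197.889, 'world_from_camera': [[-0.022, 0.999, -0.044, 0.567], [-1.0, -0.021, 0.018, 0.085], [0.017, 0.045, 0.999, 1.256], [0.0, 0.0, 0.0, 1.0]]}
```

View pics/top0.png

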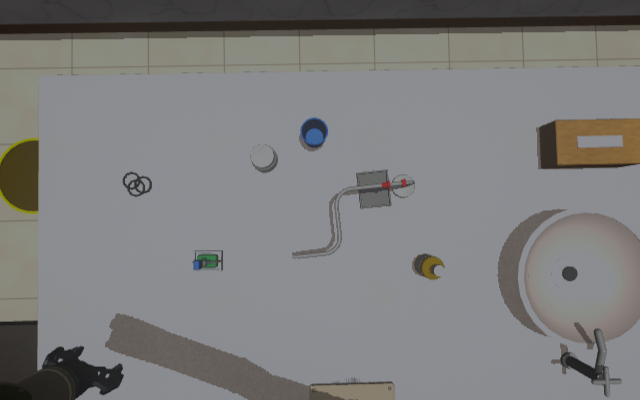

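View pics/side0.png

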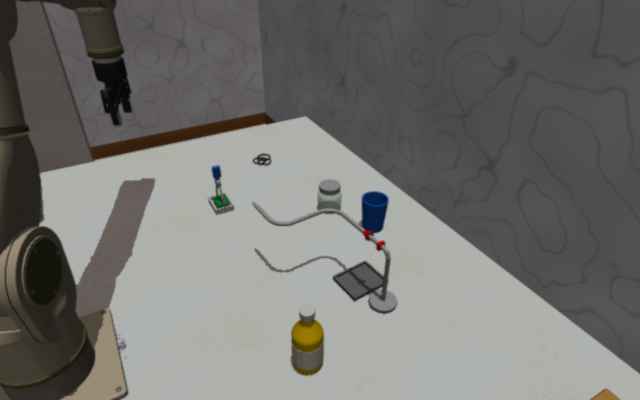

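The top view shows the dish near (208,261) with its blue tab at (196,265). The rail runs from its tip at (293,255) through corners near (333,245) and (340,193) to the red collar at (386,184) and end block at (404,183). The jar is at (262,157), the tumbler at (314,132) and the bottle at (432,267), all clear of the path. The side view agrees.

```bash
cat > h.py <<'E'
import numpy as np, cv2
from plant import eyes
def rays(n,uv):
    c=eyes.calibration(n); M=np.array(c["world_from_camera"]); uv=np.atleast_2d(uv).astype(float)
    d=np.c_[(uv[:,0]-c["cx"])/c["fx"],-(uv[:,1]-c["cy"])/c["fy"],-np.ones(len(uv))]
    return M[:3,3],d@M[:3,:3].T
def plane(n,uv,z):
    o,d=rays(n,uv); return o+d*((z-o[2])/d[:,2])[:,None]
def pts(n,d):
    v,u=np.mgrid[:400,:640]; o,r=rays(n,np.c_[u.ravel(),v.ravel()])
    return (o+r*d.ravel()[:,None]).reshape(400,640,3)
def tri(uv1,uv2):  # side, top
    o1,a=rays("side",uv1); o2,b=rays("top",uv2); a=a[0];b=b[0]
    t=np.linalg.lstsq(np.c_[a,-b],o2-o1,rcond=None)[0]; p,q=o1+a*t[0],o2+b*t[1]
    return (p+q)/2,np.linalg.norm(p-q)
def mask(p,lo,hi): return cv2.inRange(cv2.cvtColor(p,cv2.COLOR_RGB2HSV),lo,hi)
def blobs(m,mn=6):
    n,l,st,ce=cv2.connectedComponentsWithStats(m); return [(ce[i].round(1).tolist(),st[i].tolist()) for i in range(1,n) if st[i][4]>=mn]
E
python3 - <<'E'
from h import *
np.set_printoptions(precision=4,suppress=True)
for n in ("side","top"):
    f=np.load(n+"0.npz"); p,d=f["p"],f["d"]; P=pts(n,d)
    for nm,lo,hi in (("blue",(100,120,60),(125,255,255)),("red",(0,150,80),(8,255,255)),("green",(45,100,40),(85,255,255))):
        for c,st in blobs(mask(p,lo,hi)):
            u,v=map(lambda t:int(round(t)),c); print(n,nm,c,st,P[v,u])
    if n=="top":
        z=P[...,2]; m=(z>.125)&(z<.175)&(d>0); m[:,:285]=0; m[:,420:]=0; m[:150]=0; m[280:]=0
        print("rail px",m.sum(), z[m].mean(), z[m].std())
        v,u=np.nonzero(m); Q=plane("top",np.c_[u,v],.15)[:,:2]
        def fit(sel):
            l=cv2.fitLine(Q[sel].astype(np.float32),cv2.DIST_HUBER,0,.01,.01).ravel(); r=(Q[sel]-l[2:])@[-l[1],l[0]]; print(sel.sum(),l,"ang",np.degrees(np.arctan2(l[1],l[0])),"res",r.std())
        fit((u<316)); fit((v>207)&(v<232)&(u<350)); fit((u>358)&(u<381)&(v<200))
        print("u range",u.min(),u.max(), Q[u==u.min()].mean(0), [ (int(x),int((u==x).sum())) for x in range(288,300)])
    # dish tray/ring points
    if n=="top":
        w=(abs(P[...,0]-P[261,208,0])<.1)&(abs(P[...,1]-P[261,208,1])<.1)&(d>0)
        for a,b in ((.008,.05),(.06,.098),(.1,.14)):
            s=w&(P[...,2]>a)&(P[...,2]<b); print(a,b,s.sum(),P[s].mean(0) if s.any() else 0, P[s].min(0),P[s].max(0))
            if a<.01:
                r=cv2.minAreaRect(P[s][:,:2].astype(np.float32)*1000);print(r)
E
python3 - <<'E'
import cv2
a=cv2.imread('pics/top0.png')[235:285,180:240]; b=cv2.imread('pics/side0.png')[155:220,190:250]
c=cv2.imread('pics/top0.png')[160:270,285:425]
o=cv2.hconcat([cv2.resize(a,(400,333)),cv2.resize(b,(360,333))]); cv2.imwrite('pics/dish.png',o)
E
```

```text
side blue [216.0, 171.7] [212, 166, 8, 14, 79] [0.4553 0.3749 0.1171]
side blue [374.4, 209.0] [362, 192, 26, 40, 676] [0.7696 0.0574 0.0825]
side red [366.9, 233.8] [363, 231, 10, 9, 34] [ 0.6371 -0.0961  0.1582]
side red [380.4, 243.1] [377, 241, 8, 6, 28] [ 0.6441 -0.1335  0.158 ]
side green [217.8, 200.9] [213, 195, 10, 13, 82] [0.448  0.3718 0.0238]
side green [225.5, 200.6] [224, 196, 5, 9, 26] [0.469  0.3641 0.0216]
top blue [314.0, 134.3] [301, 118, 27, 27, 340] [0.799  0.0882 0.0121]
top blue [196.0, 264.5] [194, 261, 5, 8, 40] [0.4609 0.3838 0.1335]
top red [386.0, 184.3] [382, 181, 8, 7, 32] [ 0.646  -0.085   0.1566]
top red [403.6, 182.4] [402, 180, 4, 6, 21] [ 0.6499 -0.1289  0.1576]
top green [207.8, 257.0] [198, 255, 19, 6, 87] [0.4689 0.3794 0.0288]
top green [210.9, 265.1] [204, 264, 13, 3, 31] [0.4472 0.3722 0.0266]
rail px 756 0.15349263367607188 0.003172238900709711
91 [ 0.0874 -0.9962  0.4781  0.1174] ang -84.985214 res 0.002732590809844578
98 [0.9962 0.0869 0.5622 0.035 ] ang 4.9852753 res 0.0028468722366199522
91 [ 0.0957 -0.9954  0.6427 -0.0444] ang -84.506325 res 0.002915431350428836
u range 292 414 [0.4762 0.1474] [(288, 0), (289, 0), (290, 0), (291, 0), (292, 1), (293, 3), (294, 3), (295, 3), (296, 3), (297, 4), (298, 4), (299, 4)]
0.008 0.05 351 [0.4622 0.3793 0.0204] [0.4059 0.3463 0.0081] [0.4872 0.4233 0.0496]
((446.4071044921875, 384.81939697265625), (76.81390380859375, 81.33026123046875), 89.74665832519531)
0.06 0.098 41 [0.46   0.3737 0.0802] [0.4536 0.3629 0.063 ] [0.4654 0.3849 0.0954]
0.1 0.14 87 [0.4602 0.3831 0.1263] [0.4482 0.377  0.1002] [0.4707 0.3929 0.1371]
```

View pics/dish.png

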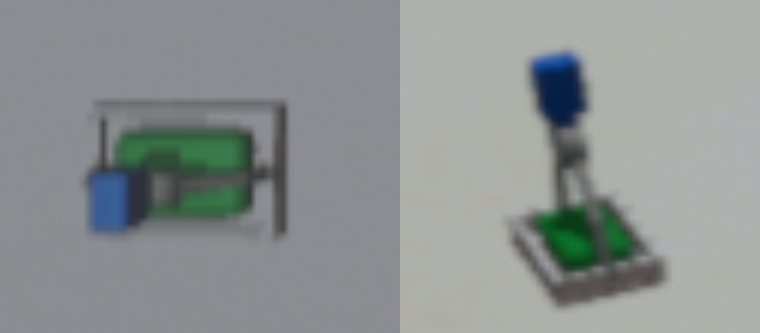

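```bash
cat >> h.py <<'E'
from plant import sensors
TH=.0873; O=np.array([.5606,.0348])
EX=np.array([np.cos(TH),np.sin(TH)]); EY=np.array([-np.sin(TH),np.cos(TH)])
def rail(p): q=np.asarray(p)[...,:2]-O; return np.stack([q@EX,q@EY],-1)
def world(x,y): return O+x*EX+y*EY
def to(xy,z,yaw,at=None):
    s=sensors.observe(); R=s["ee_rot"]; p=s["tcp_pos"]; ps=R[2]
    d=np.r_[np.asarray(xy)-p[:2],z-p[2]]
    print("rot",np.round(R,3),"p",np.round(p,4),"rail",np.round(rail(p)*1000,1),"F",np.round(s["ft_force"],1),"open",round(s["opening"],4),"t",round(s["time_s"],2))
    print("tool shift cm",np.round(100*np.array([d[0]*np.cos(ps)+d[1]*np.sin(ps),d[0]*np.sin(ps)-d[1]*np.cos(ps),-d[2]]),2),"rz",round(-((yaw-ps+np.pi)%(2*np.pi)-np.pi),3))
E
python3 -m crank '[[[-5,-1.63,0,0,0,0,100],[-5,-1.63,0,0,0,0,100],[-5,-1.63,0,0,0,0,100],[-5,-1.63,0,0,0,0,100],[-5,-1.63,0,0,0,0,100]]]'
python3 -m crank '[[[0,0,0,0,0,-0.15,100],[0,0,0,0,0,-0.15,100],[0,0,0,0,0,-0.145,100],[0,0,0,0,0,0,100]]]'
python3 - <<'E'
from h import *
to([.460,.383],.18,np.pi)
p=np.load("top0.npz")["p"]; m=mask(p,(0,150,80),(8,255,255))
for u in range(380,408):
    v=np.nonzero(m[:,u])[0]
    if len(v): print(u,len(v),np.round(rail(plane("top",[[u,v.mean()]],.15)[0])*1000,1))
E
```

```text
time_s: 0.72
tcp_pos: [0.4604, 0.3816, 0.231]
ee_rot: [-3.141, -0.0, 2.697]
ft_force: [0.2, -0.3, 0.5]
opening: 0.0855
finger_force: 0.0
time_s: 1.23
tcp_pos: [0.4594, 0.3829, 0.2309]
ee_rot: [-3.141, -0.001, 3.141]
ft_force: [1.1, 0.3, -0.2]
opening: 0.0854
finger_force: 0.0
rot [-3.141e+00 -1.000e-03  3.141e+00] p [0.4594 0.3829 0.2309] rail [-70.4 355.6] F [ 1.1  0.3 -0.2] open 0.0854 t 1.23
tool shift cm [-0.06  0.01  5.09] rz -0.001
382 2 [  74.9 -117.9]
383 4 [  74.6 -120.4]
384 4 [  74.3 -122.8]
385 4 [  74.1 -125.2]
386 4 [  73.8 -127.7]
387 2 [  78.4 -130.7]
388 7 [  74.5 -132.7]
389 5 [  71.8 -134.9]
402 4 [  76.9 -167.7]
403 6 [  74.2 -169.8]
404 6 [  73.9 -172.3]
405 5 [  72.4 -174.6]
```

The tool is now over the dish. In the rail frame the collar starts at about y -117 mm and the flange face is near -131 mm, so home for the ring should be about -125 mm. Next I descend and grip.

```bash
python3 -m crank '[[[0,0,3,0,0,0,100],[0,0,3,0,0,0,100],[0,0,3,0,0,0,100],[0,0,2.5,0,0,0,100],[0,0,1.4,0,0,0,100]]]'
python3 -m crank '[[[0,0,0,0,0,0,100],[0,0,0,0,0,0,50],[0,0,0,0,0,0,0],[0,0,0,0,0,0,0],[0,0,0,0,0,0,0]]]'
python3 -m crank '[[[0,0,0,0,0,0,0],[0,0,0,0,0,0,0],[0,0,0,0,0,0,0],[0,0,0,0,0,0,0]]]'
```

```text
time_s: 1.85
tcp_pos: [0.459, 0.3827, 0.1008]
ee_rot: [-3.14, -0.001, 3.139]
ft_force: [0.6, 0.6, 0.3]
opening: 0.0853
finger_force: 0.0
time_s: 2.48
tcp_pos: [0.4596, 0.3833, 0.1027]
ee_rot: [3.141, 0.0, -3.141]
ft_force: [-3.5, 1.3, 9.8]
opening: 0.0131
finger_force: 60.4
time_s: 2.98
tcp_pos: [0.4597, 0.3834, 0.1027]
ee_rot: [3.141, 0.0, -3.141]
ft_force: [-0.1, 1.1, 5.2]
opening: 0.013
finger_force: 59.3
```

```bash
python3 -m crank '[[[0,0,-1,0,0,0,0],[0,0,-2,0,0,0,0],[0,0,-2,0,0,0,0],[0,0,-2,0,0,0,0],[0,0,0,0,0,0,0]]]'
python3 -m crank '[[[0,2.5,0,0,0,0.186,0],[0,0,0,0,0,0.186,0],[0,0,0,0,0,0.186,0],[0,0,0,0,0,0.186,0],[0,0,0,0,0,0.186,0]]]'
python3 -m crank '[[[0,0,0,0,0,0.186,0],[0,0,0,0,0,0.186,0],[0,0,0,0,0,0.182,0],[0,0,0,0,0,0,0]]]'
python3 - <<'E'
from h import *
to(world(-.075,.150),.1727,np.pi-np.pi/2+TH)
E
```

```text
time_s: 3.6
tcp_pos: [0.4601, 0.3833, 0.1736]
ee_rot: [3.14, 0.002, 3.142]
ft_force: [-0.6, 0.2, -2.4]
opening: 0.0132
finger_force: 58.6
time_s: 4.22
tcp_pos: [0.4591, 0.4074, 0.1709]
ee_rot: [-3.139, 0.001, 2.206]
ft_force: [0.6, 0.5, -1.5]
opening: 0.0131
finger_force: 58.7
time_s: 4.72
tcp_pos: [0.4591, 0.4076, 0.1711]
ee_rot: [-3.14, 0.001, 1.659]
ft_force: [-0.1, 0.3, -1.5]
opening: 0.0127
finger_force: 58.8
rot [-3.140e+00  1.000e-03  1.659e+00] p [0.4591 0.4076 0.1711] rail [-68.6 380.2] F [-0.1  0.3 -1.5] open 0.0127 t 4.72
tool shift cm [-23.02  -0.65  -0.16] rz 0.001
```

```bash
python3 -m crank '[[[-4.6,-0.13,-0.03,0,0,0,0],[-4.6,-0.13,-0.03,0,0,0,0],[-4.6,-0.13,-0.03,0,0,0,0],[-4.6,-0.13,-0.03,0,0,0,0],[-4.6,-0.13,-0.03,0,0,0,0]]]'
python3 -m crank '[[[0,0,0,0,0,0,0],[0,0,0,0,0,0,0]]]'
python3 - <<'E'
from h import *
np.set_printoptions(precision=4,suppress=True)
to(world(-.075,.150),.1727,np.pi-np.pi/2+TH)
ims=[]
for n,(r,c) in (("side",(140,210)),("top",(205,245))):
    p,d=eyes.snapshot(n); np.savez(n+"1.npz",p=p,d=d); P=pts(n,d)
    for nm,lo,hi in (("blue",(100,120,60),(125,255,255)),("green",(45,100,40),(85,255,255))):
        for c_,st in blobs(mask(p,lo,hi)):
            u,v=map(lambda t:int(round(t)),c_); print(n,nm,c_,st[:5],P[v,u],rail(P[v,u])*1000)
    ims.append(cv2.resize(p[r:r+100,c:c+110,::-1],(400,364),interpolation=cv2.INTER_CUBIC))
cv2.imwrite("pics/held.png",cv2.hconcat(ims))
E
```

```text
time_s: 5.35
tcp_pos: [0.4727, 0.1766, 0.1734]
ee_rot: [-3.141, 0.0, 1.663]
ft_force: [1.2, -0.4, -1.8]
opening: 0.0132
finger_force: 58.9
time_s: 5.6
tcp_pos: [0.4728, 0.1787, 0.1736]
ee_rot: [-3.141, -0.0, 1.661]
ft_force: [0.2, 0.6, -1.6]
opening: 0.0131
finger_force: 58.9
rot [-3.141 -0.     1.661] p [0.4728 0.1787 0.1736] rail [-74.9 151.1] F [ 0.2  0.6 -1.6] open 0.0131 t 5.6
tool shift cm [-0.11 -0.01  0.09] rz 0.003
side blue [23.3, 153.9] [14, 145, 15, 26, 199] [-0.0084  0.7366  0.1204] [-505.6034  748.7546]
side blue [247.1, 182.0] [244, 175, 6, 17, 48] [0.4738 0.1709 0.1905] [-74.603  143.1588]
side blue [374.5, 209.8] [362, 192, 26, 40, 755] [0.7701 0.0577 0.079 ] [210.6973   4.5388]
side green [248.6, 215.5] [238, 209, 23, 14, 198] [0.4692 0.1688 0.0937] [-79.3332 141.4396]
top blue [314.0, 134.2] [301, 118, 27, 27, 340] [0.8009 0.0882 0.0023] [244.0295  32.272 ]
```

View pics/held.png

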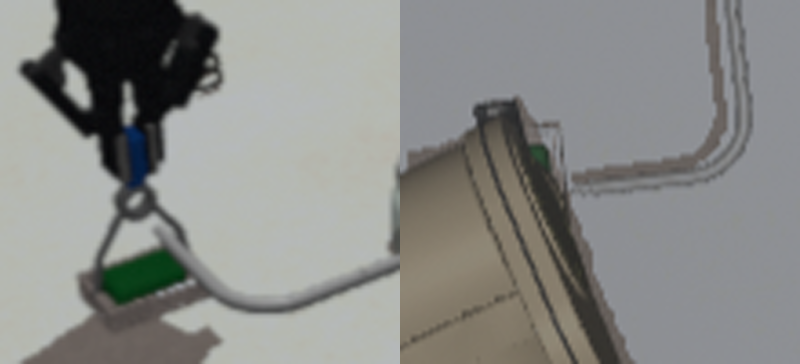

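The dish hangs upright in the gripper. In the side view the ring shows at about pixel (247,195) and the rail tip at about (253,203). I'll compare the two along the rail.

```bash
python3 - <<'E'
from h import *
np.set_printoptions(precision=1,suppress=True)
def onplane(uv,y):
    o,d=rays("side",uv); oy=(o[:2]-O)@EY; t=(y-oy)/(d[:,:2]@EY); P=o+d*t[:,None]; return np.c_[rail(P),P[:,2:]]*1000
for nm,uv,y in (("ring",(247.1,194.9),.151),("tip",(253.2,203.2),.12)): print(nm,onplane([uv],y))
p=np.load("side1.npz")["p"]; g=cv2.cvtColor(p,cv2.COLOR_RGB2GRAY)
print(g[186:212,238:262])
E
```

```text
ring [[-74.4 151.  149.5]]
tip [[-74.3 120.  142.8]]
[[133  76  30  14  26  45  54  41  26  25  25  26  21  31  62 120 166 181
  183 183 183 183 183 183]
 [169 133  76  32  28  44  53  43  28  26  27  27  39  65  98 145 175 183
  183 183 183 183 183 183]
 [182 169 133  82  50  47  53  42  30  25  26  42  94 139 160 173 182 184
  183 183 183 184 183 183]
 [183 181 171 146 105  65  53  43  31  29  29  59 127 170 181 182 183 183
  183 183 183 183 184 183]
 [183 183 182 175 148 101  56  37  26  29  36  59 111 159 179 183 183 183
  183 183 183 183 183 184]
 [184 184 183 178 146  92  61  47  40  45  52  57  78 119 159 179 183 183
  183 183 183 183 183 183]
 [184 183 180 161 116  75  66  60  59  69  77  69  57  77 121 162 181 182
  182 183 183 183 183 184]
 [183 182 169 131  84  66  64  65  93 132 139 100  57  58  97 153 180 183
  183 183 183 183 183 183]
 [183 181 162 115  68  61  64  92 139 166 147  94  56  52  80 143 180 183
  183 183 183 183 183 184]
 [183 181 163 114  64  58  75 128 166 166 129  78  57  55  76 138 177 183
  183 183 183 183 183 183]
 [183 182 174 131  69  57  77 124 147
[... 879 characters left out ...]
90  82 135 174 182 183 183 183 183 182 183 183 181 172 141 115 124
  135 136 110  72  80 140]
 [116  76 107 157 180 182 182 182 182 183 183 183 182 180 176 149 107 105
  123 134 128 101  78 122]
 [ 89  83 135 173 182 181 182 183 182 182 181 180 178 161 147 130  96  86
  104 123 134 127 103 109]
 [ 76 107 157 179 181 181 181 182 181 179 166 153 142 117  96  86  68  61
   78 104 124 133 128 118]
 [ 82 135 173 181 181 180 178 178 166 149 127 104  89  70  58  52  45  44
   54  78 105 124 134 133]
 [106 156 178 180 177 166 153 144 121  95  78  63  52  45  42  41  40  40
   43  56  80 106 125 135]
 [127 167 165 154 145 121  99  87  71  55  46  44  42  41  41  42  39  40
   39  44  57  81 106 126]]
```

```bash
cat >> h.py <<'E'
def proj(n,P):
    c=eyes.calibration(n); M=np.linalg.inv(np.array(c["world_from_camera"])); q=np.atleast_2d(P)@M[:3,:3].T+M[:3,3]
    return np.c_[c["cx"]+c["fx"]*q[:,0]/-q[:,2], c["cy"]+c["fy"]*q[:,1]/q[:,2]]
E
python3 - <<'E'
from h import *
np.set_printoptions(precision=1,suppress=True)
print("ring",proj("side",[[*world(-.0749,.145),.1509],[*world(-.0749,.151),.1509],[*world(-.0749,.157),.1509]]))
ys=[.12,.1,.09,.08,.07,.06]; c=proj("side",[[*world(-.075,y),.15] for y in ys]); print(c)
print("dz +5mm", proj("side",[*world(-.075,.09),.155]),"dx +5",proj("side",[*world(-.07,.09),.15]))
p=np.load("side0.npz")["p"]; hsv=cv2.cvtColor(p,cv2.COLOR_RGB2GRAY)
# rod is dark/grey vs counter 183: per-column centre using clean frame
for y,(u,v) in zip(ys,c):
    col=hsv[int(v)-9:int(v)+10,int(round(u))]; print(round(u),int(v)-9,col)
E
```

```text
ring [[248.  195.6]
 [246.9 194.5]
 [245.8 193.3]]
[[252.7 200.8]
 [256.6 204.8]
 [258.6 206.8]
 [260.6 208.9]
 [262.6 211. ]
 [264.7 213.1]]
dz +5mm [[258.4 205.1]] dx +5 [[260.5 206.2]]
253 191 [176 175 176 176 176 176 176 177 176 175 162 139 121 118 136 147 165 175
 176]
257 195 [177 176 176 176 176 177 176 175 167 145 134 130 119 104 105 131 162 174
 176]
259 197 [176 176 176 175 176 176 176 174 160 142 134 130 120 104  97 129 161 173
 176]
261 199 [177 176 176 176 176 176 176 173 159 139 133 131 121 106  99 129 161 173
 175]
263 201 [175 176 175 176 176 175 175 172 157 145 134 130 122 106  95 108 143 166
 174]
265 204 [175 175 175 175 176 175 174 166 148 138 131 122 107  91 107 144 168 175
 176]
```

```bash
python3 - <<'E'
from h import *
np.set_printoptions(precision=4,suppress=True)
for a,b in (((366.9,233.8),(386,184.3)),((380.4,243.1),(403.6,182.4))):
    P,e=tri(a,b); print("tri",P,"gap",e,"rail",rail(P)*1000,"side@.15",rail(plane("side",a,.15)[0])*1000,"top@.15",rail(plane("top",b,.15)[0])*1000)
f=np.load("side0.npz"); d=f["d"]; P=pts("side",d); R=rail(P)*1000; z=P[...,2]
for lo,hi in ((.13,.175),(.145,.175)):
    m=(z>lo)&(z<hi)&(d>0)
    for nm,s in (("first",m&(R[...,1]>50)&(R[...,1]<110)&(abs(R[...,0]+75)<15)),("mid",m&(abs(R[...,0])<25)&(abs(R[...,1])<15)),("last",m&(R[...,1]<-45)&(R[...,1]>-105)&(abs(R[...,0]-75)<15))):
        v,u=np.nonzero(s); Q=rail(plane("side",np.c_[u,v],.15))*1000
        print(nm,s.sum(),"cast mean",Q.mean(0),"cloud mean",R[s].mean(0),z[s].mean(),"z p95",np.percentile(z[s],95), "slope",np.polyfit(Q[:,1],Q[:,0],1)[0] if nm!="mid" else np.polyfit(Q[:,0],Q[:,1],1)[0])
f=np.load("top0.npz"); d=f["d"]; P=pts("top",d); R=rail(P)*1000; z=P[...,2]; m=(z>.13)&(z<.175)
s=m&(R[...,1]>50)&(R[...,1]<110)&(abs(R[...,0]+75)<15); print("top first cloud",R[s].mean(0),z[s].mean(),np.percentile(z[s],95))
E
```

```text
tri [ 0.6453 -0.0859  0.1485] gap 0.0012531750303941297 rail [  73.8751 -127.6063] side@.15 [  72.0347 -128.7136] top@.15 [  74.2969 -127.7464]
tri [ 0.6492 -0.1289  0.1523] gap 0.0002950395196774983 rail [  74.0169 -170.7661] side@.15 [  75.8617 -168.6937] top@.15 [  74.2684 -171.3193]
first 72 cast mean [-77.1025  81.3901] cloud mean [-78.4485  78.5018] 0.15223362459156004 z p95 0.15513895152698526 slope 0.004751538328206809
mid 89 cast mean [ 0.966  -3.9194] cloud mean [-0.2197 -5.779 ] 0.15160556787490662 z p95 0.15505683714394158 slope 0.04509656224201935
last 94 cast mean [ 72.8075 -74.3202] cloud mean [ 71.3646 -76.0549] 0.15167825977701402 z p95 0.1545688783614959 slope 0.01987998764247264
first 72 cast mean [-77.1025  81.3901] cloud mean [-78.4485  78.5018] 0.15223362459156004 z p95 0.15513895152698526 slope 0.004751538328206809
mid 88 cast mean [ 0.9194 -3.8376] cloud mean [-0.3248 -5.7879] 0.15168495310798727 z p95 0.15506317726521468 slope 0.04664259157270283
last 93 cast mean [ 72.8744 -74.4625] cloud mean [ 71.3642 -76.2805] 0.15175776323963777 z p95 0.15457067629305105 slope 0.022931307052883806
top first cloud [-74.7718  79.9388] 0.1532652518939285 0.15688964783374784
```

```bash
python3 -m crank '[[[-1.0,-0.14,0.1,0,0,0,0],[-1.0,0,0,0,0,0,0],[-0.4,0,0,0,0,0,0],[0,0,0,0,0,0,0]]]'
python3 -m crank '[[[-0.4,0,0,0,0,0,0],[-0.4,0,0,0,0,0,0],[-0.4,0,0,0,0,0,0],[0,0,0,0,0,0,0]]]'
python3 - <<'E'
from h import *
to(world(-.0763,.115),.1727,np.pi/2+TH)
p,d=eyes.snapshot("side"); cv2.imwrite("pics/tip.png",cv2.resize(p[170:240,220:290,::-1],(560,560),interpolation=cv2.INTER_CUBIC))
E
```

```text
time_s: 6.2
tcp_pos: [0.4738, 0.154, 0.1729]
ee_rot: [3.141, -0.0, 1.657]
ft_force: [1.1, 0.3, -0.5]
opening: 0.013
finger_force: 58.9
time_s: 6.7
tcp_pos: [0.4748, 0.142, 0.1728]
ee_rot: [3.142, -0.0, 1.657]
ft_force: [-0.3, -0.6, -2.5]
opening: 0.0131
finger_force: 58.9
rot [ 3.142 -0.     1.657] p [0.4748 0.142  0.1728] rail [-76.1 114.3] F [-0.3 -0.6 -2.5] open 0.0131 t 6.7
tool shift cm [ 0.07 -0.02  0.01] rz -0.001
```

View pics/tip.png

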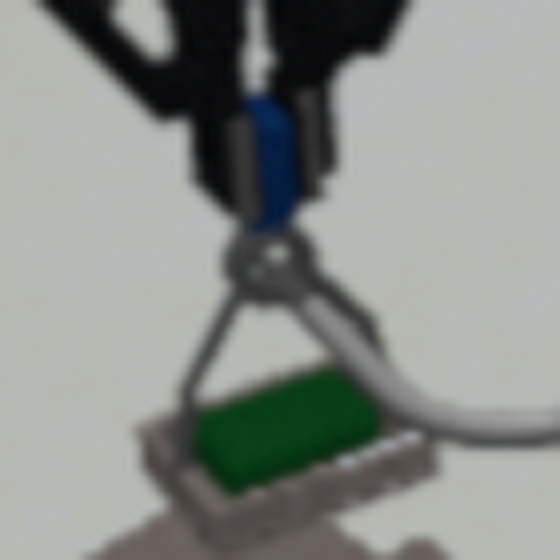

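The ring centre is at about crop (270,262), with the rod entering the bore from the lower right and no contact force. I'll go on gently, one small step at a time.

```bash
for i in 1; do python3 -m crank '[[[-0.3,0,0,0,0,0,0],[-0.3,0,0,0,0,0,0],[0,0,0,0,0,0,0]]]'; done
python3 -m crank '[[[-0.3,0,0,0,0,0,0],[-0.3,0,0,0,0,0,0],[0,0,0,0,0,0,0]]]' | grep -E "tcp|force"
python3 - <<'E'
from h import *
to(world(-.0763,.1),.1727,np.pi/2+TH)
E
```

```text
time_s: 7.12
tcp_pos: [0.4753, 0.1361, 0.1728]
ee_rot: [3.142, -0.0, 1.657]
ft_force: [0.5, 0.4, -2.0]
opening: 0.013
finger_force: 58.9
tcp_pos: [0.4758, 0.1301, 0.1728]
ft_force: [0.4, 0.0, -1.2]
finger_force: 58.9
rot [ 3.142 -0.     1.657] p [0.4758 0.1301 0.1728] rail [-76.1 102.3] F [ 0.4  0.  -1.2] open 0.013 t 7.5
tool shift cm [-0.23 -0.02  0.01] rz -0.001
```

```bash
python3 -m crank '[[[-0.4,0,0,0,0,0,0],[-0.4,0,0,0,0,0,0],[0,0.1,0,0,0,0,0],[0,0,0,0,0,0,0]]]' | grep -E "tcp|ft"
python3 -m crank '[[[0,0.1,0,0,0,0,0],[0,0,0,0,0,0,0]]]' | grep -E "tcp|ft"
python3 -m crank '[[[0,0.1,0,0,0,0,0],[0,0,0,0,0,0,0]]]' | grep -E "tcp|ft"
```

```text
tcp_pos: [0.4776, 0.1226, 0.1728]
ft_force: [-0.3, 0.1, -2.5]
tcp_pos: [0.478, 0.1227, 0.1726]
ft_force: [-4.6, -0.8, 0.5]
tcp_pos: [0.4782, 0.1227, 0.1725]
ft_force: [-8.3, -1.1, 2.8]
```

```bash
python3 -m crank '[[[0,-0.2,0,0,0,0,0],[0,-0.2,0,0,0,0,0],[0,0,0,0,0,0,0]]]' | grep -E "tcp|ft"
python3 -m crank '[[[0,-0.2,0,0,0,0,0],[0,0,0,0,0,0,0]]]' | grep -E "tcp|ft"
python3 -m crank '[[[0,-0.1,0,0,0,0,0],[0,0,0,0,0,0,0]]]' | grep -E "tcp|ft"
python3 -m crank '[[[0,-0.1,0,0,0,0,0],[0,0,0,0,0,0,0]]]' | grep -E "tcp|ft"
```

```text
tcp_pos: [0.4757, 0.1224, 0.1729]
ft_force: [-0.4, -0.1, -1.4]
tcp_pos: [0.4735, 0.1222, 0.1729]
ft_force: [0.2, -0.2, -1.6]
tcp_pos: [0.4725, 0.1221, 0.1728]
ft_force: [0.3, 0.3, -1.3]
tcp_pos: [0.4716, 0.122, 0.1729]
ft_force: [0.5, -0.4, -1.8]
```

```bash
python3 -m crank '[[[0,-0.1,0,0,0,0,0],[0,0,0,0,0,0,0]]]' | grep -E "tcp|ft"
python3 -m crank '[[[0,0.2,0,0,0,0,0],[0,0.2,-0.2,0,0,0,0],[0,0,0,0,0,0,0]]]' | grep -E "tcp|ft"
python3 -m crank '[[[0,0,-0.1,0,0,0,0],[0,0,0,0,0,0,0]]]' | grep -E "tcp|ft"
python3 -m crank '[[[0,0,-0.1,0,0,0,0],[0,0,0,0,0,0,0]]]' | grep -E "tcp|ft"
```

```text
tcp_pos: [0.4714, 0.122, 0.173]
ft_force: [5.1, 0.3, -4.6]
tcp_pos: [0.4746, 0.1223, 0.1749]
ft_force: [-0.8, 0.7, -1.4]
tcp_pos: [0.4744, 0.1223, 0.1757]
ft_force: [0.1, 0.4, -2.1]
tcp_pos: [0.4742, 0.1222, 0.176]
ft_force: [3.9, 1.3, -14.8]
```

```bash
sed -i 's/^TH=.*/TH=.0873; O=np.array([.5577,.0330])/' h.py
python3 -m crank '[[[0,0,0.2,0,0,0,0],[0,0,0.2,0,0,0,0],[0,0,0,0,0,0,0]]]' | grep -E "tcp|ft"
python3 - <<'E'
from h import *
to(world(-.075,.045),.1728,np.pi/2+TH)
E
```

```text
tcp_pos: [0.4746, 0.1223, 0.1731]
ft_force: [0.5, -0.1, -1.8]
rot [ 3.141 -0.     1.658] p [0.4746 0.1223 0.1731] rail [-75.   96.2] F [ 0.5 -0.1 -1.8] open 0.0132 t 11.12
tool shift cm [-5.12  0.    0.03] rz -0.0
```

```bash
python3 -m crank '[[[-0.8,0,0.03,0,0,0,0],[-0.8,0,0,0,0,0,0],[-0.8,0,0,0,0,0,0],[0,0,0,0,0,0,0]]]' | grep -E "tcp|ft"
python3 -m crank '[[[-0.8,0,0,0,0,0,0],[-0.8,0,0,0,0,0,0],[-0.6,0,0,0,0,0,0],[0,0,0,0,0,0,0]]]' | grep -E "tcp|ft"
python3 -m crank '[[[0,0.2,0,0,0,0,0],[0,0,0,0,0,0,0]]]' | grep -E "tcp|ft"
python3 -m crank '[[[0,0.1,0,0,0,0,0],[0,0,0,0,0,0,0]]]' | grep -E "tcp|ft"
```

```text
tcp_pos: [0.4767, 0.0974, 0.1726]
ft_force: [-0.1, -0.5, -0.8]
tcp_pos: [0.4786, 0.0759, 0.1725]
ft_force: [-0.5, 0.0, -2.4]
tcp_pos: [0.4806, 0.077, 0.1725]
ft_force: [-0.0, -0.3, -1.6]
tcp_pos: [0.4815, 0.0768, 0.1725]
ft_force: [-0.2, -0.0, -0.9]
```

```bash
python3 -m crank '[[[0,0.1,0,0,0,0,0],[0,0,0,0,0,0,0]]]' | grep -E "tcp|ft"
python3 - <<'E'
from h import *
to(world(-.075,.045),.1728,np.pi/2+TH)
E
```

```text
tcp_pos: [0.482, 0.0768, 0.1723]
ft_force: [-3.4, -0.2, 0.3]
rot [-3.14  -0.     1.658] p [0.482  0.0768 0.1723] rail [-71.6  50.3] F [-3.4 -0.2  0.3] open 0.0129 t 12.88
tool shift cm [-0.53 -0.34 -0.05] rz -0.0
```

```bash
python3 -m crank '[[[0,-0.34,0,0,0,0,0],[-0.5,0,0,0,0,0,0],[-0.5,0,0,0,0,0,0],[0,0,0,0,0,0,0]]]' | grep -E "tcp|ft"
python3 - <<'E'
from h import *
to(world(-.075,.04),.1728,np.pi/2+TH)
E
python3 -m crank '[[[-0.63,0.05,0,0,0,-0.157,0],[-0.63,0.05,0,0,0,-0.157,0],[-0.63,0.05,0,0,0,-0.157,0],[0,0,0,0,0,0,0]]]' | grep -E "tcp|ft|rot"
```

```text
tcp_pos: [0.4802, 0.0659, 0.1726]
ft_force: [0.5, 0.8, -1.6]
rot [ 3.141 -0.     1.657] p [0.4802 0.0659 0.1726] rail [-74.4  39.5] F [ 0.5  0.8 -1.6] open 0.0135 t 13.38
tool shift cm [ 0.05 -0.06 -0.02] rz -0.001
tcp_pos: [0.4861, 0.0484, 0.1725]
ee_rot: [3.141, 0.0, 2.127]
ft_force: [-0.3, 0.6, -1.3]
```

```bash
python3 -m crank '[[[-0.63,0.05,0,0,0,-0.157,0],[-0.63,0.05,0,0,0,-0.157,0],[0,0,0,0,0,0,0]]]' | grep -E "tcp|ft|rot"
python3 - <<'E'
from h import *
f=5*.15708
to(world(-.035-.04*np.cos(f),.04-.04*np.sin(f)),.1728,np.pi/2+TH+f)
E
python3 -m crank '[[[-0.63,0.05,0,0,0,-0.157,0],[-0.63,0.05,0,0,0,-0.157,0],[0,0,0,0,0,0,0]]]' | grep -E "tcp|ft|rot"
python3 - <<'E'
from h import *
f=7*.15708
to(world(-.035-.04*np.cos(f),.04-.04*np.sin(f)),.1728,np.pi/2+TH+f)
E
```

```text
tcp_pos: [0.4943, 0.0392, 0.1724]
ee_rot: [-3.142, 0.0, 2.438]
ft_force: [-0.1, 0.4, -1.1]
rot [-3.142  0.     2.438] p [0.4943 0.0392 0.1724] rail [-62.7  11.7] F [-0.1  0.4 -1.1] open 0.013 t 14.25
tool shift cm [ 0.04 -0.05 -0.04] rz -0.005
tcp_pos: [0.505, 0.0329, 0.1724]
ee_rot: [-3.142, -0.0, 2.751]
ft_force: [-0.6, -0.6, -1.1]
rot [-3.142 -0.     2.751] p [0.505  0.0329 0.1724] rail [-52.5   4.5] F [-0.6 -0.6 -1.1] open 0.0132 t 14.62
tool shift cm [ 0.05 -0.04 -0.04] rz -0.007
```

```bash
python3 -m crank '[[[-0.6,0.02,-0.02,0,0,-0.157,0],[-0.63,0.05,0,0,0,-0.157,0],[0,0,0,0,0,0,0]]]' | grep -E "tcp|ft|rot"
python3 -m crank '[[[-0.63,0.05,0,0,0,-0.165,0],[0,0,0,0,0,0,0]]]' | grep -E "tcp|ft|rot"
python3 -m crank '[[[-0.7,0,0,0,0,0,0],[-0.7,0,0,0,0,0,0],[0,0,0,0,0,0,0]]]' | grep -E "tcp|ft|rot"
python3 - <<'E'
from h import *
to(world(-.02,0),.1728,np.pi+TH)
E
```

```text
tcp_pos: [0.5168, 0.03, 0.1726]
ee_rot: [-3.142, -0.0, 3.064]
ft_force: [-0.8, 0.5, -1.9]
tcp_pos: [0.523, 0.03, 0.1726]
ee_rot: [3.142, -0.0, -3.054]
ft_force: [0.6, -0.7, -1.5]
tcp_pos: [0.5376, 0.0312, 0.1726]
ee_rot: [-3.141, -0.0, -3.049]
ft_force: [-0.2, -0.8, -1.0]
rot [-3.141 -0.    -3.049] p [0.5376 0.0312 0.1726] rail [-20.2  -0.1] F [-0.2 -0.8 -1. ] open 0.0133 t 15.62
tool shift cm [-0.02  0.01 -0.02] rz 0.005
```

Corner one went round with no contact. On the middle leg I'll probe sideways to find the rail's y.

```bash
python3 -m crank '[[[-0.4,0.15,0,0,0,0.005,0],[0,0,0,0,0,0,0]]]' | grep -E "tcp|ft"
python3 -m crank '[[[0,0.1,0,0,0,0,0],[0,0,0,0,0,0,0]]]' | grep -E "tcp|ft"
python3 -m crank '[[[0,0.1,0,0,0,0,0],[0,0,0,0,0,0,0]]]' | grep -E "tcp|ft"
```

```text
tcp_pos: [0.5411, 0.0332, 0.1726]
ft_force: [0.7, -0.4, -1.2]
tcp_pos: [0.5408, 0.0341, 0.1727]
ft_force: [-0.0, 1.0, -2.1]
tcp_pos: [0.5408, 0.0348, 0.1727]
ft_force: [0.7, -0.8, -1.6]
```

```bash
python3 - <<'E'
from h import *
to(world(-.015,0),.1728,np.pi+TH)
E
```

```text
rot [-3.141 -0.    -3.053] p [0.5408 0.0348 0.1727] rail [-16.7   3.2] F [ 0.7 -0.8 -1.6] open 0.0128 t 16.38
tool shift cm [-0.17 -0.32 -0.01] rz 0.002
```

```bash
python3 -m crank '[[[0,0.1,0,0,0,0,0],[0,0,0,0,0,0,0]]]' | grep -E "tcp|ft"
python3 -m crank '[[[0,0.1,0,0,0,0,0],[0,0,0,0,0,0,0]]]' | grep -E "tcp|ft"
```

```text
tcp_pos: [0.5408, 0.035, 0.1727]
ft_force: [-0.1, -5.3, -1.4]
tcp_pos: [0.5408, 0.0351, 0.1727]
ft_force: [1.2, -8.2, -1.1]
```

```bash
sed -i 's/^TH=.*/TH=.0873; O=np.array([.5577,.0333])/' h.py
python3 -m crank '[[[0,-0.25,0,0,0,0,0],[0,-0.25,0,0,0,0,0],[0,0,0,0,0,0,0]]]' | grep -E "tcp|ft"
python3 -m crank '[[[-0.8,0,0,0,0,0,0],[-0.8,0,0,0,0,0,0],[-0.8,0,0,0,0,0,0],[0,0,0,0,0,0,0]]]' | grep -E "tcp|ft"
python3 - <<'E'
from h import *
to(world(.035,0),.1728,np.pi+TH)
E
```

```text
tcp_pos: [0.5411, 0.0323, 0.1727]
ft_force: [-0.0, -0.1, -1.4]
tcp_pos: [0.5655, 0.0342, 0.1725]
ft_force: [-0.6, 0.3, -1.1]
rot [-3.141 -0.    -3.052] p [0.5655 0.0342 0.1725] rail [7.9 0.2] F [-0.6  0.3 -1.1] open 0.013 t 17.75
tool shift cm [-2.71 -0.03 -0.03] rz 0.002
```

```bash
python3 -m crank '[[[-0.9,-0.02,-0.02,0,0,0,0],[-0.9,0,0,0,0,0,0],[-0.9,0,0,0,0,0,0],[0,0,0,0,0,0,0]]]' | grep -E "tcp|ft"
python3 -m crank '[[[-0.625,-0.05,0,0,0,0.157,0],[-0.625,-0.05,0,0,0,0.157,0],[0,0,0,0,0,0,0]]]' | grep -E "tcp|ft|rot"
python3 - <<'E'
from h import *
f=2*.15708
to(world(.035+.04*np.sin(f),-.04+.04*np.cos(f)),.1728,np.pi+TH-f)
E
python3 -m crank '[[[-0.625,-0.05,0,0,0,0.157,0],[-0.625,-0.05,0,0,0,0.157,0],[0,0,0,0,0,0,0]]]' | grep -E "tcp|ft|rot"
python3 - <<'E'
from h import *
f=4*.15708
to(world(.035+.04*np.sin(f),-.04+.04*np.cos(f)),.1728,np.pi+TH-f)
E
```

```text
tcp_pos: [0.5924, 0.0364, 0.1727]
ft_force: [0.1, 1.6, -0.7]
tcp_pos: [0.6044, 0.0354, 0.1728]
ee_rot: [-3.141, -0.0, 2.918]
ft_force: [0.0, -0.3, -2.5]
rot [-3.141 -0.     2.918] p [0.6044 0.0354 0.1728] rail [46.7 -2. ] F [ 0.  -0.3 -2.5] open 0.0131 t 18.62
tool shift cm [-0.06  0.02 -0.  ] rz 0.003
tcp_pos: [0.6158, 0.0306, 0.1728]
ee_rot: [-3.141, -0.0, 2.607]
ft_force: [0.2, -0.3, -1.6]
rot [-3.141 -0.     2.607] p [0.6158 0.0306 0.1728] rail [57.6 -7.7] F [ 0.2 -0.3 -1.6] open 0.013 t 19.0
tool shift cm [-0.06  0.06 -0.  ] rz 0.006
```

```bash
python3 -m crank '[[[-0.66,0,0,0,0,0.157,0],[-0.64,-0.05,0,0,0,0.157,0],[-0.625,-0.05,0,0,0,0.157,0],[0,0,0,0,0,0,0]]]' | grep -E "tcp|ft|rot"
python3 - <<'E'
from h import *
f=7*.15708
to(world(.035+.04*np.sin(f),-.04+.04*np.cos(f)),.1728,np.pi+TH-f)
E
python3 -m crank '[[[-0.625,-0.05,0,0,0,0.157,0],[-0.625,-0.05,0,0,0,0.157,0],[-0.625,-0.05,0,0,0,0.157,0],[0,0,0,0,0,0,0]]]' | grep -E "tcp|ft|rot"
python3 - <<'E'
from h import *
to(world(.075,-.08),.1728,np.pi/2+TH)
E
```

```text
tcp_pos: [0.6297, 0.0176, 0.1728]
ee_rot: [-3.141, -0.0, 2.137]
ft_force: [0.2, -0.2, -1.3]
rot [-3.141 -0.     2.137] p [0.6297 0.0176 0.1728] rail [ 70.3 -21.9] F [ 0.2 -0.2 -1.3] open 0.0132 t 19.5
tool shift cm [-0.01  0.03 -0.  ] rz 0.008
tcp_pos: [0.6356, 0.0001, 0.1728]
ee_rot: [-3.141, 0.0, 1.667]
ft_force: [0.3, 0.2, -1.6]
rot [-3.141  0.     1.667] p [6.356e-01 1.000e-04 1.728e-01] rail [ 74.7 -39.9] F [ 0.3  0.2 -1.6] open 0.0131 t 20.0
tool shift cm [-4.01 -0.    0.  ] rz 0.009
```

```bash
python3 -m crank '[[[-0.8,0.02,0,0,0,0.009,0],[-0.8,0,0,0,0,0,0],[-0.8,0,0,0,0,0,0],[-0.8,0,0,0,0,0,0],[-0.8,0,0,0,0,0,0]]]' | grep -E "tcp|ft|rot"
python3 -m crank '[[[-0.5,0.15,0,0,0,0,0],[0,0,0,0,0,0,0]]]' | grep -E "tcp|ft|rot"
python3 -m crank '[[[0,0.1,0,0,0,0,0],[0,0,0,0,0,0,0]]]' | grep -E "tcp|ft"
python3 - <<'E'
from h import *
to(world(.075,-.085),.1728,np.pi/2+TH)
E
```

```text
tcp_pos: [0.6394, -0.0404, 0.1729]
ee_rot: [-3.142, 0.0, 1.652]
ft_force: [0.2, -0.5, -1.4]
tcp_pos: [0.6414, -0.045, 0.1729]
ee_rot: [3.142, 0.0, 1.651]
ft_force: [0.3, -0.5, -1.9]
tcp_pos: [0.6424, -0.0439, 0.1728]
ft_force: [-0.2, -1.1, -2.2]
rot [ 3.142 -0.     1.652] p [ 0.6424 -0.0439  0.1728] rail [ 77.6 -84.3] F [-0.2 -1.1 -2.2] open 0.0127 t 21.12
tool shift cm [-0.07 -0.26  0.  ] rz -0.006
```

```bash
python3 -m crank '[[[0,0.1,0,0,0,-0.006,0],[0,0,0,0,0,0,0]]]' | grep -E "tcp|ft"
python3 -m crank '[[[0,0.1,0,0,0,0,0],[0,0,0,0,0,0,0]]]' | grep -E "tcp|ft"
python3 - <<'E'
from h import *
to(world(.075,-.085),.1728,np.pi/2+TH)
E
```

```text
tcp_pos: [0.6431, -0.0441, 0.1728]
ft_force: [-2.6, 0.8, -0.9]
tcp_pos: [0.6433, -0.0442, 0.1726]
ft_force: [-6.7, 0.9, -0.2]
rot [-3.139e+00 -1.000e-03  1.658e+00] p [ 0.6433 -0.0442  0.1726] rail [ 78.5 -84.7] F [-6.7  0.9 -0.2] open 0.0133 t 21.62
tool shift cm [-0.03 -0.35 -0.02] rz -0.0
```

```bash
python3 -m crank '[[[0,-0.2,0,0,0,0,0],[0,-0.24,0,0,0,0,0],[-0.8,0,0,0,0,0,0],[-0.8,0,0,0,0,0,0],[0,0,0,0,0,0,0]]]' | grep -E "tcp|ft"
python3 - <<'E'
from h import *
to(world(.075,-.105),.1728,np.pi/2+TH)
ims=[]
for n,(r,c) in (("side",(190,320)),("top",(150,350))):
    p,d=eyes.snapshot(n)
    ims.append(cv2.resize(p[r:r+90,c:c+90,::-1],(400,400),interpolation=cv2.INTER_CUBIC))
cv2.imwrite("pics/seat.png",cv2.hconcat(ims))
E
```

```text
tcp_pos: [0.6413, -0.0621, 0.173]
ft_force: [-0.0, -0.3, -1.1]
rot [3.141e+00 1.000e-03 1.656e+00] p [ 0.6413 -0.0621  0.173 ] rail [  75.  -102.4] F [-0.  -0.3 -1.1] open 0.0129 t 22.25
tool shift cm [-0.26  0.    0.02] rz -0.002
```

View pics/seat.png

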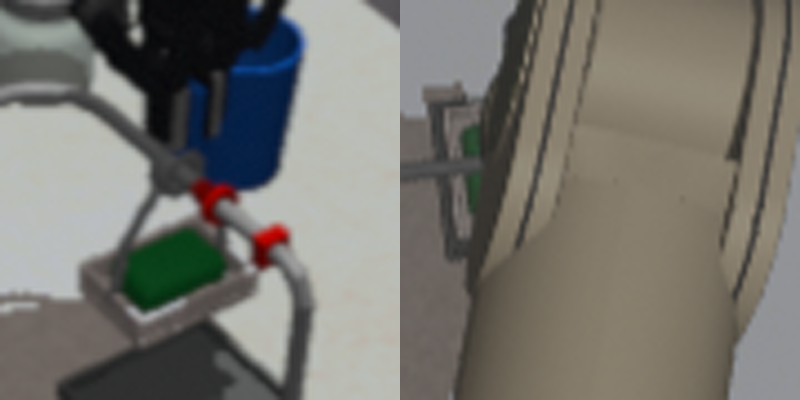

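The ring, at crop (180,172), is just short of the red cone at (195,185). From here I creep onto the seat in 2–3 mm steps.

```bash
python3 -m crank '[[[-0.3,0,0.02,0,0,0,0],[-0.3,0,0,0,0,0,0],[0,0,0,0,0,0,0]]]' | grep -E "tcp|ft"
python3 -m crank '[[[-0.2,0,0,0,0,0,0],[-0.2,0,0,0,0,0,0],[0,0,0,0,0,0,0]]]' | grep -E "tcp|ft"
python3 -m crank '[[[-0.2,0,0,0,0,0,0],[-0.1,0,0,0,0,0,0],[0,0,0,0,0,0,0]]]' | grep -E "tcp|ft"
python3 - <<'E'
from h import *
to(world(.075,-.125),.1728,np.pi/2+TH)
E
```

```text
tcp_pos: [0.6418, -0.067, 0.1727]
ft_force: [-0.8, 0.5, -2.1]
tcp_pos: [0.6422, -0.0708, 0.1727]
ft_force: [0.2, 0.4, -1.0]
tcp_pos: [0.6424, -0.0737, 0.1727]
ft_force: [-0.1, 0.1, -2.0]
rot [-3.142 -0.     1.658] p [ 0.6424 -0.0737  0.1727] rail [  75.  -113.9] F [-0.1  0.1 -2. ] open 0.0131 t 23.48
tool shift cm [-1.11 -0.   -0.01] rz -0.0
```

```bash
python3 -m crank '[[[-0.2,0,0,0,0,0,0],[-0.1,0,0,0,0,0,0],[0,0,0,0,0,0,0]]]' | grep -E "tcp|ft"
python3 -m crank '[[[-0.15,0,0,0,0,0,0],[-0.15,0,0,0,0,0,0],[0,0,0,0,0,0,0]]]' | grep -E "tcp|ft"
python3 - <<'E'
from h import *
to(world(.075,-.125),.1728,np.pi/2+TH)
E
```

```text
tcp_pos: [0.6427, -0.0767, 0.1727]
ft_force: [-0.3, 0.5, -1.6]
tcp_pos: [0.6429, -0.0798, 0.1727]
ft_force: [-1.1, -0.1, -2.0]
rot [3.142 0.    1.657] p [ 0.6429 -0.0798  0.1727] rail [  75.1 -120.1] F [-1.1 -0.1 -2. ] open 0.0129 t 24.23
tool shift cm [-0.49 -0.01 -0.01] rz -0.001
```

```bash
python3 -m crank '[[[-0.1,0,0,0,0,0,0],[-0.1,0,0,0,0,0,0],[0,0,0,0,0,0,0]]]' | grep -E "tcp|ft"
python3 -m crank '[[[-0.1,0,0,0,0,0,0],[0,0,0,0,0,0,0]]]' | grep -E "tcp|ft"
python3 -m crank '[[[-0.08,0,0,0,0,0,0],[0,0,0,0,0,0,0]]]' | grep -E "tcp|ft"
```

```text
tcp_pos: [0.6431, -0.0817, 0.1727]
ft_force: [-0.1, -0.5, -1.1]
tcp_pos: [0.6432, -0.0826, 0.1727]
ft_force: [-0.8, -0.0, -2.2]
tcp_pos: [0.6433, -0.0834, 0.1727]
ft_force: [-0.1, 0.5, -2.2]
```

```bash
python3 -m crank '[[[-0.08,0,0,0,0,0,0],[0,0,0,0,0,0,0]]]' | grep -E "tcp|ft"
python3 -m crank '[[[-0.08,0,0,0,0,0,0],[0,0,0,0,0,0,0]]]' | grep -E "tcp|ft"
```

```text
tcp_pos: [0.6433, -0.0842, 0.1727]
ft_force: [-0.2, -0.3, -1.8]
tcp_pos: [0.6434, -0.085, 0.1727]
ft_force: [-0.3, -0.8, -1.5]
```

```bash
python3 -m crank '[[[-0.06,0,0,0,0,0,0],[0,0,0,0,0,0,0]]]' | grep -E "tcp|ft"
```

```text
tcp_pos: [0.6435, -0.0856, 0.1727]
ft_force: [0.1, 0.2, -2.0]
```

```bash
python3 -m crank '[[[-0.07,0,0,0,0,0,0],[0,0,0,0,0,0,0]]]' | grep -E "tcp|ft"
python3 -m crank '[[[-0.07,0,0,0,0,0,0],[0,0,0,0,0,0,0]]]' | grep -E "tcp|ft"
```

```text
tcp_pos: [0.6436, -0.086, 0.1727]
ft_force: [0.2, 1.0, -1.6]
tcp_pos: [0.6436, -0.0861, 0.1727]
ft_force: [-1.7, 4.4, -0.6]
```

```bash
python3 -m crank '[[[-0.07,0,0,0,0,0,0],[0,0,0,0,0,0,0]]]' | grep -E "tcp|ft"
python3 -m crank '[[[-0.05,0,0,0,0,0,0],[0,0,0,0,0,0,0]]]' | grep -E "tcp|ft"
```

```text
tcp_pos: [0.6436, -0.0862, 0.1727]
ft_force: [-2.3, 6.4, 0.9]
tcp_pos: [0.6436, -0.0863, 0.1727]
ft_force: [-2.4, 7.7, 1.1]
```

Contact with the flange came at rail y -126.3. I hold the roughly 8 N push, then ease off and lower onto the seat.

```bash
python3 -m crank '[[[0,0,0,0,0,0,0],[0,0,0,0,0,0,0],[0,0,0,0,0,0,0],[0,0,0,0,0,0,0],[0,0,0,0,0,0,0]]]' | grep -E "tcp|ft"
python3 -m crank '[[[0.1,0,0,0,0,0,0],[0.08,0,0,0,0,0,0],[0,0,0,0,0,0,0]]]' | grep -E "tcp|ft"
python3 -m crank '[[[0,0,0.08,0,0,0,0],[0,0,0,0,0,0,0]]]' | grep -E "tcp|ft"
python3 -m crank '[[[0,0,0.05,0,0,0,0],[0,0,0,0,0,0,0]]]' | grep -E "tcp|ft"
```

```text
tcp_pos: [0.6436, -0.0863, 0.1727]
ft_force: [-1.8, 7.1, 0.7]
tcp_pos: [0.6435, -0.0861, 0.1726]
ft_force: [-0.8, 4.4, -0.1]
tcp_pos: [0.6437, -0.0861, 0.1719]
ft_force: [1.1, 4.4, 0.1]
tcp_pos: [0.6437, -0.0861, 0.1714]
ft_force: [-0.2, 5.3, 0.6]
```

```bash
python3 -m crank '[[[0.06,0,0,0,0,0,0],[0,0,0,0,0,0,0]]]' | grep -E "tcp|ft"
python3 -m crank '[[[0.06,0,0,0,0,0,0],[0,0,0,0,0,0,0]]]' | grep -E "tcp|ft"
```

```text
tcp_pos: [0.6436, -0.0861, 0.1714]
ft_force: [0.7, 3.5, -0.3]
tcp_pos: [0.6432, -0.0859, 0.1713]
ft_force: [-0.7, -0.2, -1.6]
```

```bash
python3 -m crank '[[[0,0,0.03,0,0,0,0],[0,0,0,0,0,0,0]]]' | grep -E "tcp|ft"
python3 -m crank '[[[0,0,0.03,0,0,0,0],[0,0,0,0,0,0,0]]]' | grep -E "tcp|ft"
python3 - <<'E'
from h import *
to(world(.075,-.125),.1728,np.pi/2+TH)
E
```

```text
tcp_pos: [0.6433, -0.0858, 0.1712]
ft_force: [0.7, -1.2, 0.1]
tcp_pos: [0.6434, -0.0856, 0.1711]
ft_force: [-2.3, -1.5, 2.2]
rot [3.141 0.    1.657] p [ 0.6434 -0.0856  0.1711] rail [  75.  -125.9] F [-2.3 -1.5  2.2] open 0.0127 t 29.35
tool shift cm [ 0.09 -0.   -0.17] rz -0.001
```

```bash
python3 -m crank '[[[0,0,-0.02,0,0,0,0],[0,0,0,0,0,0,14],[0,0,0,0,0,0,18],[0,0,0,0,0,0,22],[0,0,0,0,0,0,26]]]' | grep -E "tcp|f|op"
python3 -m crank '[[[0,0,0,0,0,0,30],[0,0,0,0,0,0,35],[0,0,0,0,0,0,40],[0,0,0,0,0,0,45],[0,0,0,0,0,0,45]]]' | grep -E "tcp|f|op"
python3 - <<'E'
from h import *
p,d=eyes.snapshot("side"); cv2.imwrite("pics/rel.png",cv2.resize(p[190:280,320:410,::-1],(540,540),interpolation=cv2.INTER_CUBIC))
E
```

```text
tcp_pos: [0.6434, -0.0848, 0.1708]
ft_force: [-0.2, 0.7, 0.0]
opening: 0.0221
finger_force: 0.0
tcp_pos: [0.6434, -0.0851, 0.171]
ft_force: [1.0, -0.6, -0.5]
opening: 0.0385
finger_force: 0.0
```

View pics/rel.png

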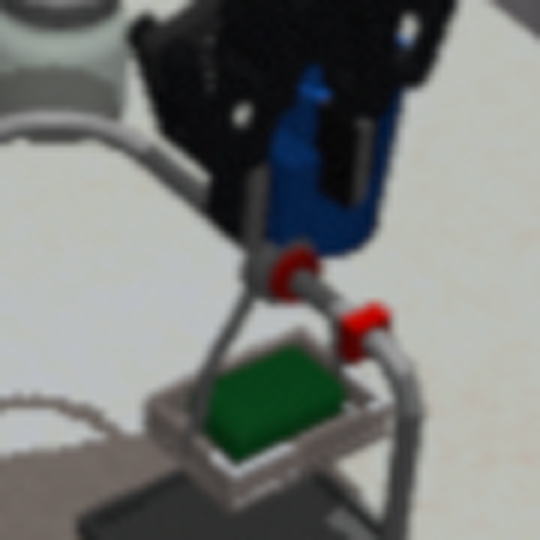

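The ring, at crop (265,270), sits on the red seat against the flange. The dish is upright and the fingers are clear, so I rise straight up.

```bash
python3 -m crank '[[[0,0,-0.5,0,0,0,45],[0,0,-1,0,0,0,45],[0,0,-1.5,0,0,0,45],[0,0,-2,0,0,0,45],[0,0,-2,0,0,0,45]]]' | grep -E "tcp|ft"
python3 -m crank '[[[0,0,-2,0,0,0,45],[0,0,-2,0,0,0,45],[0,0,0,0,0,0,45],[0,0,0,0,0,0,45],[0,0,0,0,0,0,45]]]' | grep -E "tcp|ft"
python3 - <<'E'
from h import *
p,d=eyes.snapshot("side"); cv2.imwrite("pics/end.png",p[130:330,190:450,::-1].repeat(2,0).repeat(2,1))
E
```

```text
tcp_pos: [0.6436, -0.0852, 0.243]
ft_force: [0.5, 0.4, -0.2]
tcp_pos: [0.6431, -0.085, 0.2801]
ft_force: [0.2, 0.1, 0.9]
```

View pics/end.png

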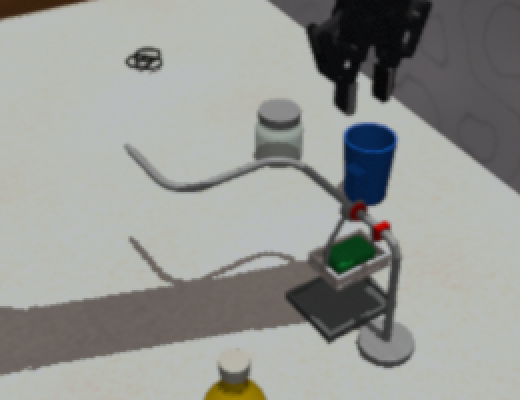

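The dish hangs level on the seat, its ring at crop (352,205), over the tray. The gripper is clear and the bystanders are in place. I'll let it settle and hand in.

```bash
python3 -m crank '[[[0,0,0,0,0,0,45],[0,0,0,0,0,0,45],[0,0,0,0,0,0,45],[0,0,0,0,0,0,45],[0,0,0,0,0,0,45]]]' | grep -E "time"
python3 -c "
from plant import order
print(order.sign_off())"
```

```text
time_s: 32.58
the job is handed in; nothing more can be done
None
```

The soap dish hangs on the red seat, pressed home at about 7–8 N and released, with the highest contact force I felt about 13 N; I handed the job in at 32.6 s, but no verdict came back.

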